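# Hold the pen box open at the study desk

## Robot

A 6-joint arm with a two-finger parallel gripper is mounted at the origin on the work surface. World frame = base frame: x ahead of the robot, y to its left, z up, the work surface at z = 0. Lengths are in mm, angles in rad, forces in N, time in s.
With the tool pointing down it reaches from about 300 to 775 mm from the base axis. Payload 14.6 kg.
Tool frame: the origin (TCP) lies on the centre line of the jaws, within the pads' length; the fingertips stand finger_overhang ahead of it and the grasp point (between the pads) lies 8 mm behind it (finger_overhang is the distance from the TCP to the fingertips, in mm); z points along the fingers, y is the line along which they close (so a half turn about z gives the same grasp; the last joint's range is limited). The gripper opens to 85 mm and grips with 20 to 120 N. Pads are 22 mm wide; open, the fingers measure 114 mm over their backs; the gripper's body (76 mm by 85 mm) begins 54 mm behind the grasp point. The pads swing forward as they close: fully open they stand 13 mm farther back than shut.
Start: joints at [-1.182, 0.3, 1.521, -0, 1.321, -0.067], TCP at [242.091, -493.843, 205.681] pointing down, gripper open.
Joint ranges: [-3.03, 3.03], [-0.79, 2.21], [0.23, 2.52], [-1.04, 4.18], [0, 3.07], [-2.55, 2.55]. Speed limits (rad/s): [2.22, 2.22, 2.57, 3.14, 3.14, 3.14].

## Interface

Orientations are given as a 3x3 rotation matrix whose columns are the frame's x, y, z axes.
In Python, from bench import * gives the robot as it stands.
- The arm moves only by the tool arm_command, never from a script. Its argument "targets" is a list of rows, each a list of 3 entries, a list of its own where there are three numbers: the shift along the world's x, y, z in mm, then the turn about the world's z in degrees, then the closure, from 0 (fully open) to 1 (shut). A call has exactly 5 rows; each row shifts and turns the commanded pose from where the row before left it; what a row does not reach is not made up. A row lasts 1/8 s, in which the tool goes at most 62.5 mm and 10.7 degrees, less where a joint would pass 70% of its speed; a pose out of reach is approached as far as the arm can. A call with a gripper value outside its range is refused whole. The fingers move at their own pace and stop on an object; "force" is the grip in N (left out, the last holds). Time passes only in rows, so rows that do not move let the fingers close, or fill a call up. It gives the time, the measured TCP pose, the force, the opening and the grip force at its end, in the units of the state.
- get_obs(): the state, without advancing time (a new reading comes with each control period).
- read_camera(name): name is "side" or "top" or "wrist"; returns a dict with "frame" (384x512x3 uint8, red, green, blue), "fx", "fy", "cx", "cy" (pixels), "distortion" ([k1, k2, p1, p2, k3] as OpenCV has them; the pictures are not rectified), "origin" and "orientation" of the camera in the world; the wrist camera has in their place "hand_eye" (4x4, takes a point from camera to tool coordinates, whose origin is the TCP and whose axes are the flange's). Camera axes: x right, y down, z forward; pixel columns grow to the right and rows downward; lengths in mm; the calibration is good to about 2 mm. A picture is of the moment at which its call begins: read the wrist's pose just before it. There is no depth.
- finish_job(): hands the job in; it is judged then, once.
The state is a dict: "t": time; "joint_positions": joint angles; "joint_velocities": joint speeds; "joint_torque": joint torques, N m; "eef_pos": TCP position; "eef_rot": TCP orientation; "wrist_force": force on the tool from outside, world axes, zero at the start; "torque": the same for the moment, N m; "finger_gap": opening from 0.0 (shut) to 1.0 (fully open); "grip_force": force on a finger pad.
Only numpy, scipy, OpenCV 4.12 (cv2) and the standard library are available. Lean on these libraries where they do the work, as an engineer would, in place of code of your own. Each camera call takes 0.05 s, during which the arm holds its last target. There are 200 camera calls.

## Task

I need both hands in the storage box on the desk: first pull the marker out of the socket on the box's lid and leave it standing in the pen cup, so it cannot fall out when the lid tips. Then lift the lid to about 50 degrees open (it falls shut by itself) and finish while still holding it there, steady, with the gripper. Leave the bottle, the mouse and the tape roll where they are and keep the pen cup standing.

Things in the scene. Friction and masses are not known exactly. Their poses are not given: they have to be found in the camera images.
- box: Clear plastic storage box fixed to the desk, 160 (its x) x 220 (its y) x 80 mm high, open on top under a white lid. Origin: centre of its underside on the desk. Its -x side is the front and faces the robot, turned by up to about 0.3 rad; the lid's hinge runs along its +x (far) top edge, parallel to its y. The lid is a part of this body.
- lid (a joint): Opening angle of the lid in rad: 0 shut and level, growing as the front edge rises; 50 degrees is 0.873; stop at 1.4. No spring or catch: the lid (about 0.15 to 0.3 kg, plate 165 x 224 x 6 mm, top face 86 mm above the desk when shut) falls shut from any angle when let go.
- lid_grip (a point): Centre of the lid's grey T-shaped pull: a round bar 16 mm thick, 30 mm long, parallel to the hinge (box y), 36 mm in front of the lid's front edge on a neck 14 mm wide, 6 thick. Pinch it from above across its flat ends (30 mm apart); it can pivot in the grip. It moves on a circle of radius 201 mm about lid_hinge: 201*sin(angle) above it, 201*cos(angle) in front (box -x).
- lid_hinge (a point): Middle of the hinge axis, on the box's far top edge, 83 mm above the desk; its y axis lies along the hinge, its x axis points away from the front of the box.
- socket_mouth (a point): Centre of the mouth of the grey upright round pen socket moulded on the lid, inner diameter 20 mm, outer 28 mm, depth 40 mm, mouth 128 mm above the desk when the lid is shut, 55 mm in front of the hinge and 45 mm to the +y side of the lid's middle. Its z axis points out of the mouth.
- marker: Marker pen, a straight round stick 140 mm long, 16 mm thick (black cap 17 mm, the upper 50 mm), about 0.03 kg, standing loosely in the socket with its lower 40 mm inside, so the top is about 228 mm above the desk. Origin: centre of its lower end; z axis along the pen towards the cap.
- marker_mid (a point): Middle of the marker pen, 70 mm from either end.
- cup: White round ceramic pen cup, empty, 84 mm outside diameter, 76 mm inside, 90 mm high, inner floor 5 mm above the desk, 0.3 kg, loose. Origin: centre of its underside; z up. It stands left or right of the box; the bottle stands on the other side.
- bottle: Bystander: plain white bottle, 54 mm diameter, 140 mm tall, loose. Origin: centre of its underside.
- mouse: Bystander: black computer mouse, about 90 x 60 x 34 mm, loose. Origin: on the desk under its rounded rear part.
- tape: Bystander: bare tape roll lying flat, 66 mm outer diameter, 20 mm high, loose. Origin: centre of its underside.

How it is judged:
By the outcome, as a careful person would: the job done as asked, in the order asked, and still so for the second after the job is handed in, while the arm keeps its last pose, push and grip.
It also fails if it takes over 54 s, if anything falls off the work surface, if the arm or the gripper's body presses on something with over 40 N, if the wrist force passes 120 N, or if a joint passes its speed limit or range.

## Working session

There is one attempt and no reset: what is moved stays moved. The work goes in short steps, Python scripts to look and compute and a tool call to move; the robot and the scene stay as the last step left them, time stands still between calls to the robot, and variables do not carry over. Pictures are saved under pics/ and viewed, at most 10 in all, crops included, and the job is handed in when it is done.

Besides the shell and the picture viewer there is one more tool, called after "Request:" as name(argument=value, ...) on one line, values as JSON. arm_command: Moves the arm, as the interface text tells. Its arguments: {"type":"object","properties":{"targets":{"type":"array","items":{"type":"array"}},"force":{"type":"number"}},"required":["targets"]}

```bash
mkdir -p pics; ls
cat > h.py <<'E'
from bench import *
import numpy as np, cv2
def cam(n):
    c=read_camera(n); return c
def K(c): return np.array([[c['fx'],0,c['cx']],[0,c['fy'],c['cy']],[0,0,1]],float)
def ray(c,uv):
    p=cv2.undistortPoints(np.array([[uv]],float),K(c),np.array(c['distortion'],float))[0,0]
    R=np.array(c['orientation']); return np.array(c['origin'],float),R@np.array([p[0],p[1],1])
def at_z(c,uv,z):
    o,d=ray(c,uv); return o+d*(z-o[2])/d[2]
def proj(c,P):
    R=np.array(c['orientation']); o=np.array(c['origin'],float)
    q,_=cv2.projectPoints(np.array(P,float).reshape(-1,1,3),cv2.Rodrigues(R.T)[0],-R.T@o,K(c),np.array(c['distortion'],float)); return q[:,0]
E
python3 - <<'E'
from h import *
import pickle
for n in ("top","side"):
    c=cam(n); pickle.dump(c,open(n+'.pkl','wb')); cv2.imwrite(f'pics/{n}0.png',cv2.resize(c['frame'][:,:,::-1],(768,576),interpolation=cv2.INTER_CUBIC))
    print(n,c['origin'],np.round(c['orientation'],3),c['fx'],c['distortion'])
o=get_obs();print(o['t'],np.round(o['eef_rot'],3), o['finger_gap'])
print([k for k in dir() if 'over' in k], globals().get('finger_overhang'))
E
```

```text
pics
top [ 353.59928404   19.50947407 1547.06996444] [[-0.01  -0.989  0.144]
 [-1.     0.01   0.   ]
 [-0.002 -0.144 -0.99 ]] 486.65877714133643 [0.05948034 0.         0.         0.         0.        ]
side [216.83091492 639.86355979 791.09683592] [[-0.887 -0.3    0.35 ]
 [-0.461  0.606 -0.649]
 [-0.018 -0.737 -0.676]] 412.9991787701219 [-0.14989877  0.          0.          0.          0.        ]
0.1 [[ 0.898  0.44  -0.   ]
 [ 0.44  -0.898  0.001]
 [ 0.    -0.001 -1.   ]] 0.9989509624873877
['finger_overhang'] 11.0
```

View pics/top0.png

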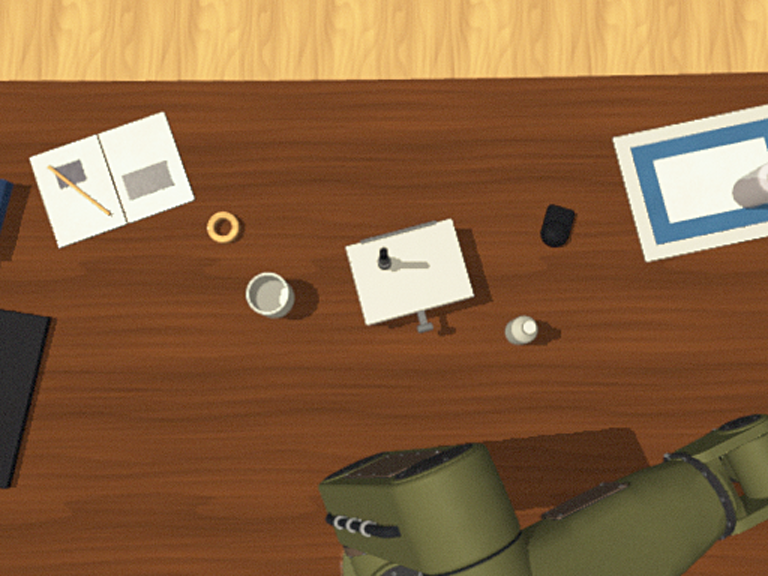

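View pics/side0.png

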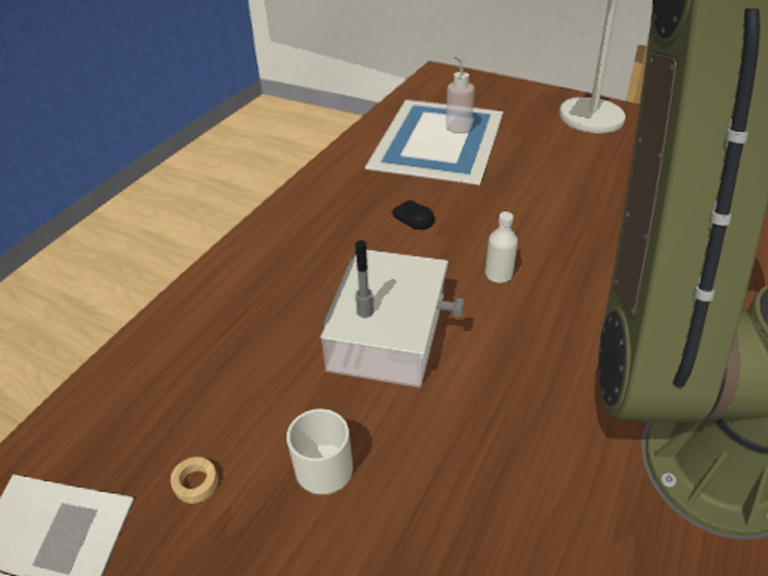

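Top (×1.5 scale): lid corners (368,325), (472,296), (451,220), (347,246); pull (425,326); cup rim centre (270,295), left of box; marker top (384,251). Side: lid corners (355,252), (447,262), (421,353), (323,335), cup rim centre (319,436), marker top (361,243); bottle on the right, tape beyond the cup, mouse behind.

```bash
cat > fit.py <<'E'
from h import *
import pickle
from scipy.optimize import least_squares
T=pickle.load(open('top.pkl','rb'));S=pickle.load(open('side.pkl','rb'))
s=lambda a:(np.array(a,float)+.5)/1.5-.5
L=np.array([[-85,112,86],[-85,-112,86],[80,-112,86],[80,112,86],[-121,0,83],[25,45,228]])
tp=s([[368,325],[472,296],[451,220],[347,246],[425,326],[384,250]])
sp=s([[421,353],[447,262],[355,252],[323,335],[459,307],[361,242]])
def W(p,P=L):
    c,n=np.cos(p[2]),np.sin(p[2]); return P@np.array([[c,-n,0],[n,c,0],[0,0,1]]).T+[p[0],p[1],0]
f=lambda p:np.r_[(proj(T,W(p))-tp).ravel(),(proj(S,W(p))-sp).ravel()]
r=least_squares(f,[600,0,.27],loss='soft_l1'); p=r.x
print('box',p,np.round(f(p),1))
pts={'hinge':[80,0,83],'grip':[-121,0,83],'sock':[25,45,128]}
for k,v in pts.items(): print(k,W(p,np.array([v]))[0])
a=.873;print('grip50',W(p,np.array([[80-201*np.cos(a),0,83+201*np.sin(a)]])))
# cup rim circle: outer rim extremes
print('cup',at_z(T,s([270,295]),90),at_z(S,s([319,436]),90))
print('bottle',at_z(T,s([522,329]),140),'mktop',at_z(T,s([384,250]),228),at_z(S,s([361,242]),228))
E
python3 fit.py
```

```text
box [ 5.80655101e+02 -1.66978851e+01  2.53424669e-01] [-1.3 -0.8  1.1 -0.7  0.2 -1.7 -1.2 -0.2 -0.2  0.5 -0.5  0.3  2.5 -0.2
  0.8 -1.7  2.1 -2.9 -1.6  0.7  0.  -0.1  0.   0.5]
hinge [658.09985795   3.35977134  83.        ]
grip [463.5199055  -47.03509056  83.        ]
sock [593.57415561  33.13280843 128.        ]
grip50 [[533.07627226 -29.02047265 237.01825483]]
cup [530.04493987 262.60326957  90.        ] [531.7655482  272.03406988  90.        ]
bottle [ 453.15865022 -231.39289651  140.        ] mktop [594.28205391  31.75957438 228.        ] [594.48024453  31.75036706 228.        ]
```

Request:
arm_command(targets=[[[10,15,30],-3.5,0],[[20,35,25],-4,0],[[25,35,15],-4,0],[[25,37,0],0,0],[[25,37,0],0,0]], force=30)

```text
t: 0.72
eef_pos: [347.7, -333.5, 275.6]
eef_rot: [[0.968, 0.252, -0.0], [0.252, -0.968, 0.0], [-0.0, -0.0, -1.0]]
wrist_force: [0.7, -0.7, -0.7]
finger_gap: 0.999
grip_force: 0.0
```

Request:
arm_command(targets=[[[25,37,0],0,0],[[25,37,0],0,0],[[25,37,0],0,0],[[25,37,0],0,0],[[25,37,0],0,0]])

```text
t: 1.35
eef_pos: [472.6, -148.5, 275.5]
eef_rot: [[0.968, 0.252, -0.0], [0.252, -0.968, 0.0], [-0.0, -0.0, -1.0]]
wrist_force: [-0.2, -0.7, -0.2]
finger_gap: 0.998
grip_force: 0.0
```

Request:
arm_command(targets=[[[25,37,0],0,0],[[25,37,0],0,0],[[25,37,0],0,0],[[22,36,0],0,0],[[10,10,0],0,0]])

```text
t: 1.98
eef_pos: [579.6, 9.0, 275.0]
eef_rot: [[0.967, 0.254, -0.001], [0.254, -0.967, 0.0], [-0.001, -0.0, -1.0]]
wrist_force: [-0.6, -0.8, 0.0]
finger_gap: 1.001
grip_force: 0.0
```

Request:
arm_command(targets=[[[14,23,0],0,0],[[0,0,0],0,0],[[0,0,0],0,0],[[0,0,0],0,0],[[0,0,0],0,0]])

```text
t: 2.6
eef_pos: [592.9, 29.6, 275.9]
eef_rot: [[0.968, 0.252, 0.0], [0.252, -0.968, -0.0], [0.0, 0.0, -1.0]]
wrist_force: [1.0, 0.3, 0.1]
finger_gap: 0.997
grip_force: 0.0
```

```bash
cat >> h.py <<'E'
def wcam():
    o=get_obs(); c=read_camera('wrist'); H=np.array(c['hand_eye']); R=np.array(o['eef_rot'])
    c['origin']=np.array(o['eef_pos'])+R@H[:3,3]; c['orientation']=R@H[:3,:3]; return c,o
def save(c,name,pts=[]):
    im=c['frame'][:,:,::-1].copy()
    for q in (proj(c,pts) if len(pts) else []): cv2.circle(im,tuple(int(v) for v in np.round(q)),3,(0,0,255),1)
    cv2.imwrite('pics/'+name,im)
E
python3 - <<'E'
from h import *
c,o=wcam(); print(o['eef_pos'],c['origin']); save(c,'w1.png',[[594,32,228],[463.5,-47,83],[593.5,33,128]])
E
```

```text
[592.92477892  29.56423713 275.85672733] [670.69352597  48.69784841 443.14204664]
```

View pics/w1.png

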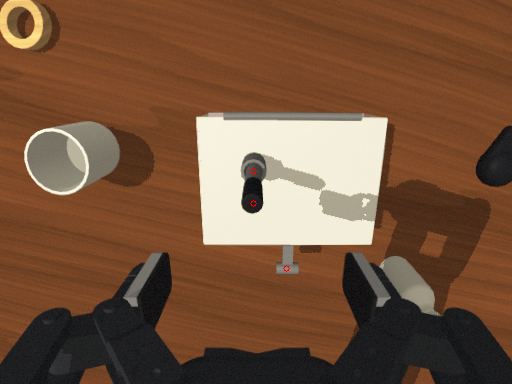

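Wrist view: marker top at (253,203) and pull at (287,268) both match my projections; cup rim centred about (59,161). Compute the cup, then descend and grip.

Run:
```python
from h import *
c,o=wcam(); print(at_z(c,(58,161),90)); im=c['frame'].astype(int)
import pickle
pickle.dump(c,open('w.pkl','wb'))
# model check: project rim & base circles, list extents
from scipy.optimize import least_squares
a=np.linspace(0,2*np.pi,60)
T=pickle.load(open('top.pkl','rb'))
for x,y in((530,263),(530,267),(532,270),(535,267)):
    for n,cc in(('w',c),('t',T)):
        q=proj(cc,np.c_[x+42*np.cos(a),y+42*np.sin(a),0*a+90]); k=1 if n=='w' else 1.5
        print(x,y,n,np.round(k*np.r_[q.min(0),q.max(0)]))
```

```text
[537.93645426 264.84120481  90.        ]
530 263 w [ 27. 133.  92. 200.]
530 263 t [249. 274. 291. 316.]
530 267 w [ 24. 132.  89. 199.]
530 267 t [247. 274. 289. 316.]
532 270 w [ 22. 130.  87. 197.]
532 270 t [245. 273. 287. 315.]
535 267 w [ 24. 128.  89. 195.]
535 267 t [247. 272. 289. 313.]
```

Request:
arm_command(targets=[[[1,2,-15],0,0],[[0,0,-20],0,0],[[0,0,-20],0,0],[[0,0,-20],0,0],[[0,0,-6],0,0]])

```text
t: 3.32
eef_pos: [593.4, 32.2, 192.6]
eef_rot: [[0.968, 0.252, -0.003], [0.252, -0.968, 0.0], [-0.003, -0.001, -1.0]]
wrist_force: [0.6, 0.7, -0.4]
finger_gap: 0.998
grip_force: 0.0
```

Request:
arm_command(targets=[[[0,0,0],0,0.4],[[0,0,0],0,0.7],[[0,0,0],0,1],[[0,0,0],0,1],[[0,0,0],0,1]])

```text
t: 3.95
eef_pos: [594.3, 32.2, 195.1]
eef_rot: [[0.968, 0.252, 0.001], [0.252, -0.968, 0.0], [0.001, 0.0, -1.0]]
wrist_force: [0.1, 0.5, 3.5]
finger_gap: 0.172
grip_force: 29.2
```

Request:
arm_command(targets=[[[0,0,10],0,1],[[0,0,15],0,1],[[0,0,20],0,1],[[0,0,15],0,1],[[0,10,5],0,1]])

```text
t: 4.58
eef_pos: [594.4, 42.1, 261.0]
eef_rot: [[0.968, 0.251, 0.002], [0.251, -0.968, -0.0], [0.002, 0.0, -1.0]]
wrist_force: [1.0, 0.1, -0.7]
finger_gap: 0.17
grip_force: 29.2
```

Request:
arm_command(targets=[[[-9,30,0],0,1],[[-10,40,0],0,1],[[-10,45,0],0,1],[[-10,45,0],0,1],[[-10,35,0],0,1]])

```text
t: 5.2
eef_pos: [544.2, 239.4, 259.3]
eef_rot: [[0.967, 0.253, -0.001], [0.253, -0.967, -0.0], [-0.001, -0.0, -1.0]]
wrist_force: [-0.0, -0.2, 0.1]
finger_gap: 0.174
grip_force: 29.3
```

Request:
arm_command(targets=[[[-6,20,0],0,1],[[-4,9,0],0,1],[[0,0,0],0,1],[[0,0,0],0,1],[[0,0,0],0,1]])

```text
t: 5.82
eef_pos: [535.4, 265.4, 259.7]
eef_rot: [[0.968, 0.251, 0.0], [0.251, -0.968, -0.0], [0.0, 0.0, -1.0]]
wrist_force: [-0.5, 0.6, 0.7]
finger_gap: 0.174
grip_force: 29.3
```

Run:
```python
from h import *
c,o=wcam(); print(o['eef_pos']); a=np.linspace(0,2*np.pi,25)
save(c,'w2.png',np.c_[535+42*np.cos(a),266+42*np.sin(a),0*a+90])
```

```text
[535.42657243 265.38388605 259.72320884]
```

View pics/w2.png

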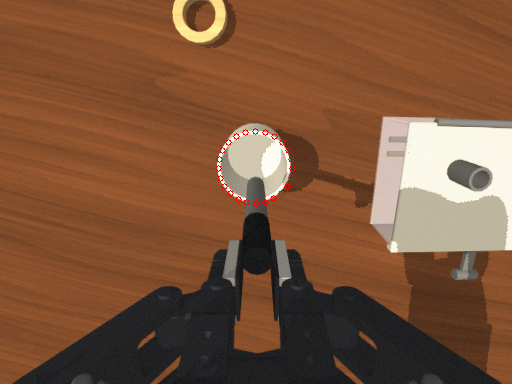

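Wrist view: predicted cup rim circle (centre (255,167)) matches the real rim, the marker is held vertical, the socket is empty (470,175). Lower and release.

Request:
arm_command(targets=[[[0,0,-20],0,1],[[0,0,-30],0,1],[[0,0,-30],0,1],[[0,0,-30],0,1],[[0,0,-20],0,1]])

```text
t: 6.5
eef_pos: [534.9, 265.6, 128.3]
eef_rot: [[0.968, 0.252, -0.001], [0.252, -0.968, -0.001], [-0.001, 0.0, -1.0]]
wrist_force: [-0.2, -0.0, 0.4]
finger_gap: 0.174
grip_force: 29.3
```

Request:
arm_command(targets=[[[0,0,-10],0,1],[[0,0,-5],0,1],[[0,0,0],0,1],[[0,0,0],0,1],[[0,0,0],0,1]])

```text
t: 7.12
eef_pos: [535.3, 266.2, 115.2]
eef_rot: [[0.968, 0.252, 0.001], [0.252, -0.968, 0.0], [0.001, -0.0, -1.0]]
wrist_force: [-0.4, -0.3, -0.1]
finger_gap: 0.172
grip_force: 29.3
```

Request:
arm_command(targets=[[[0,0,-2],0,1],[[0,0,0],0,0.6],[[0,0,0],0,0.3],[[0,0,0],0,0],[[0,0,0],0,0]])

```text
t: 7.75
eef_pos: [535.1, 266.2, 112.7]
eef_rot: [[0.968, 0.252, 0.0], [0.252, -0.968, 0.0], [0.0, -0.0, -1.0]]
wrist_force: [-0.3, -0.4, -0.3]
finger_gap: 0.99
grip_force: 0.0
```

Request:
arm_command(targets=[[[0,0,10],0,0],[[0,0,30],0,0],[[0,0,40],0,0],[[0,0,40],0,0],[[0,0,30],0,0]])

```text
t: 8.38
eef_pos: [535.2, 266.2, 265.5]
eef_rot: [[0.968, 0.252, 0.002], [0.252, -0.968, 0.001], [0.002, -0.0, -1.0]]
wrist_force: [-0.1, -0.6, 0.4]
finger_gap: 1.0
grip_force: 0.0
```

Run:
```python
from h import *
a=cam('top'); b=cam('side')
im=np.hstack([b['frame'][150:384,100:400],a['frame'][100:334,100:400]])[:,:,::-1]
cv2.imwrite('pics/ts3.png',cv2.resize(im,(800,312),interpolation=cv2.INTER_AREA))
```

```text
(no output)
```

View pics/ts3.png

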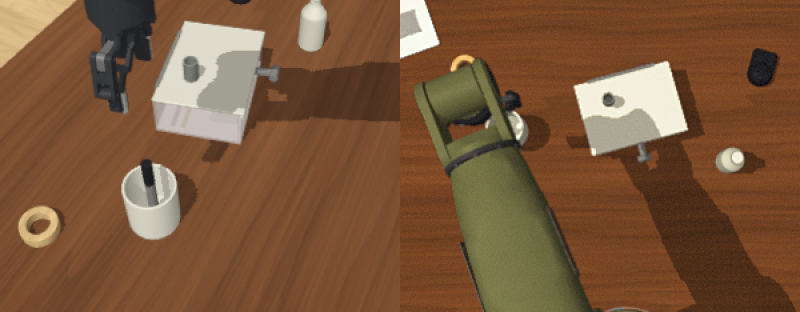

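Side view: the marker stands in the upright cup, socket empty. Move above the lid pull and check it.

Request:
arm_command(targets=[[[-5,-20,0],0,0],[[-9,-40,0],0,0],[[-10,-45,0],0,0],[[-10,-45,0],0,0],[[-10,-45,0],0,0]])

```text
t: 9.1
eef_pos: [490.4, 69.8, 262.4]
eef_rot: [[0.968, 0.252, -0.0], [0.252, -0.968, -0.0], [-0.0, -0.0, -1.0]]
wrist_force: [0.6, -0.6, -0.2]
finger_gap: 1.0
grip_force: 0.0
```

Request:
arm_command(targets=[[[-10,-45,0],0,0],[[-10,-40,-20],0,0],[[-8,-23,-30],0,0],[[0,-10,-25],0,0],[[0,0,0],0,0]])

```text
t: 9.72
eef_pos: [462.2, -47.1, 186.4]
eef_rot: [[0.968, 0.251, -0.003], [0.251, -0.968, 0.001], [-0.003, -0.001, -1.0]]
wrist_force: [-0.6, 0.0, 0.0]
finger_gap: 1.003
grip_force: 0.0
```

Request:
arm_command(targets=[[[0,0,0],0,0],[[0,0,0],0,0],[[0,0,0],0,0],[[0,0,0],0,0],[[0,0,0],0,0]])

```text
t: 10.35
eef_pos: [463.1, -46.8, 187.8]
eef_rot: [[0.968, 0.252, 0.0], [0.252, -0.968, 0.0], [0.0, 0.0, -1.0]]
wrist_force: [-0.0, -0.1, -0.5]
finger_gap: 0.999
grip_force: 0.0
```

Run:
```python
from h import *
c,o=wcam(); print(o['eef_pos']); cs,sn=np.cos(.2534),np.sin(.2534); g=np.array([463.5,-47,83]);y=np.array([-sn,cs,0])
P=[g,g+15*y,g-15*y]; print(proj(c,P)); save(c,'w4.png',P)
```

```text
[463.12108498 -46.7598128  187.77528132]
[[255.9919419  183.79961593]
 [239.90320808 183.77209059]
 [272.08126147 183.83144854]]
```

View pics/w4.png

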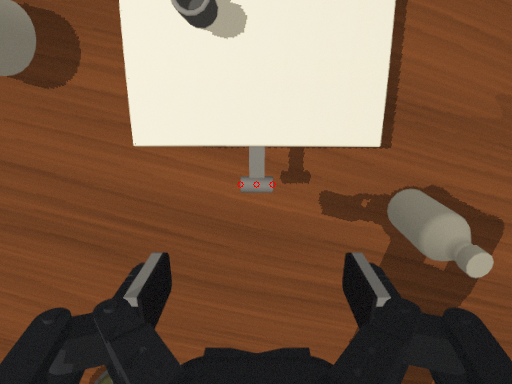

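Wrist view: pull centred at (256,184) with ends (240/272,184), exactly on my projection. Descend and pinch.

Request:
arm_command(targets=[[[0,0,-20],0,0],[[0,0,-30],0,0],[[0,0,-30],0,0],[[0,0,-25],0,0],[[0,0,-9],0,0]])

```text
t: 11.02
eef_pos: [462.5, -46.8, 72.6]
eef_rot: [[0.968, 0.252, -0.002], [0.252, -0.968, 0.0], [-0.002, -0.001, -1.0]]
wrist_force: [-0.8, -0.2, -0.2]
finger_gap: 1.002
grip_force: 0.0
```

Request:
arm_command(targets=[[[0,0,0],0,0.4],[[0,0,0],0,0.6],[[0,0,0],0,1],[[0,0,0],0,1],[[0,0,0],0,1]], force=40)

```text
t: 11.65
eef_pos: [463.2, -46.9, 73.9]
eef_rot: [[0.968, 0.252, 0.0], [0.252, -0.968, -0.0], [0.0, 0.0, -1.0]]
wrist_force: [0.2, -0.6, 0.2]
finger_gap: 0.001
grip_force: 0.0
```

Run:
```python
import numpy as np
c,s=np.cos(.2534),np.sin(.2534); pr=np.array([201.,0]);out=[]
for k in range(1,26):
    a=.873*(k/25); q=201*np.array([np.cos(a),np.sin(a)]); d=q-pr; pr=q; out.append([round(-d[0]*c,1),round(-d[0]*s,1),round(d[1],1)])
print(out, np.sum(out,0))
```

```text
[[np.float64(0.1), np.float64(0.0), np.float64(7.0)], [np.float64(0.4), np.float64(0.1), np.float64(7.0)], [np.float64(0.6), np.float64(0.2), np.float64(7.0)], [np.float64(0.8), np.float64(0.2), np.float64(7.0)], [np.float64(1.1), np.float64(0.3), np.float64(6.9)], [np.float64(1.3), np.float64(0.3), np.float64(6.9)], [np.float64(1.5), np.float64(0.4), np.float64(6.8)], [np.float64(1.8), np.float64(0.5), np.float64(6.8)], [np.float64(2.0), np.float64(0.5), np.float64(6.7)], [np.float64(2.2), np.float64(0.6), np.float64(6.6)], [np.float64(2.4), np.float64(0.6), np.float64(6.6)], [np.float64(2.7), np.float64(0.7), np.float64(6.5)], [np.float64(2.9), np.float64(0.7), np.float64(6.4)], [np.float64(3.1), np.float64(0.8), np.float64(6.3)], [np.float64(3.3), np.float64(0.9), np.float64(6.1)], [np.float64(3.5), np.float64(0.9), np.float64(6.0)], [np.float64(3.7), np.float64(1.0), np.float64(5.9)], [np.float64(3.9), np.float64(1.0), np.float64(5.7)], [np.float64(4.1), np.float64(1.1), np.float64(5.6)], [np.float64(4.3), np.float64(1.1), np.float64(5.5)], [np.float64(4.5), np.float64(1.2), np.float64(5.3)], [np.float64(4.6), np.float64(1.2), np.float64(5.1)], [np.float64(4.8), np.float64(1.2), np.float64(5.0)], [np.float64(5.0), np.float64(1.3), np.float64(4.8)], [np.float64(5.1), np.float64(1.3), np.float64(4.6)]] [ 69.7  18.1 154.1]
```

The fingers shut fully: the pull was missed. Look.

Run:
```python
from h import *
b=cam('side'); c,o=wcam()
im=np.hstack([cv2.resize(b['frame'][150:250,190:323],(400,300),interpolation=cv2.INTER_CUBIC),cv2.resize(c['frame'][70:,60:478],(400,300))])[:,:,::-1]
cv2.imwrite('pics/m5.png',im)
g=np.array([463.5,-47,83]); print((proj(b,[g])-[190,150])*3,(proj(c,[g])-[60,70])*[.957,.955], o['eef_pos'])
```

```text
[[347.61025022 163.29255735]] [[186.96101241 161.78096937]] [463.12661312 -46.84336424  73.79527546]
```

View pics/m5.png

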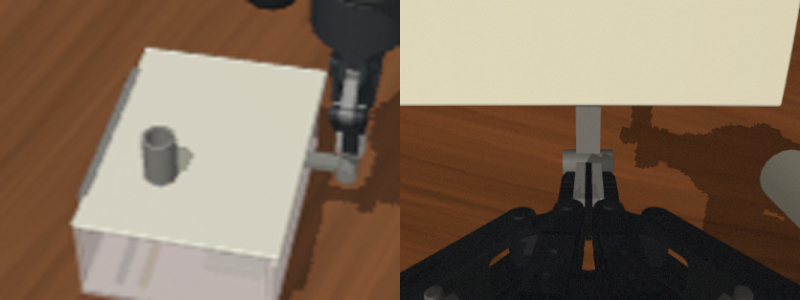

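Run:
```python
from h import *
b=cam('side'); c,o=wcam(); t=np.array(o['eef_pos']);P=[t+[0,0,dz] for dz in(-11,0,8,20,40)]
print(o['finger_gap'],o['grip_force'],np.round((proj(b,P)-[190,150])*3),np.round((proj(c,P)-[60,70])*[.957,.955]+[400,0]))
im=np.hstack([cv2.resize(b['frame'][170:230,270:350],(400,300),interpolation=cv2.INTER_CUBIC),cv2.resize(c['frame'][200:320,175:335],(400,300),interpolation=cv2.INTER_CUBIC)])[:,:,::-1].copy()
for q in (proj(b,P)-[270,170])*5: cv2.circle(im,tuple(int(v) for v in q),2,(0,0,255),-1)
for q in (proj(c,P)-[175,200])*2.5+[400,0]: cv2.circle(im,tuple(int(v) for v in q),2,(0,0,255),-1)
cv2.imwrite('pics/m6.png',im)
```

```text
-0.006323814627728796 0.0 [[347. 181.]
 [347. 172.]
 [348. 165.]
 [349. 154.]
 [350. 136.]] [[587. 149.]
 [587. 156.]
 [587. 161.]
 [586. 171.]
 [586. 190.]]
```

View pics/m6.png

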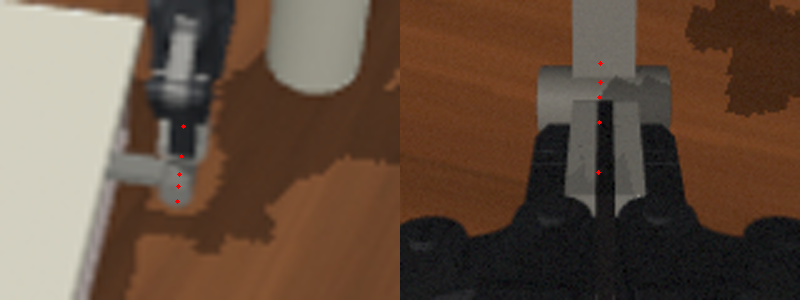

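The images show the closed fingertips ending on top of the bar (~z 92), so the true fingertips sit ~28 mm higher relative to the TCP than stated. Reopen, go ~28 mm lower (clear of everything either way), and pinch again.

Request:
arm_command(targets=[[[0,0,15],0,0.5],[[0,0,0],0,0],[[0,0,0],0,0],[[0,0,0],0,0],[[0,0,0],0,0]])

```text
t: 12.48
eef_pos: [463.0, -46.8, 88.5]
eef_rot: [[0.968, 0.252, -0.0], [0.252, -0.968, 0.0], [-0.0, -0.0, -1.0]]
wrist_force: [-0.7, 0.0, 0.4]
finger_gap: 0.999
grip_force: 0.0
```

Request:
arm_command(targets=[[[0,0,-15],0,0],[[0,0,-15],0,0],[[0,0,-13],0,0],[[0,0,0],0,0],[[0,0,0],0,0]])

```text
t: 13.1
eef_pos: [463.3, -46.9, 45.8]
eef_rot: [[0.968, 0.252, 0.0], [0.252, -0.968, -0.0], [0.0, 0.0, -1.0]]
wrist_force: [0.5, 0.8, -0.5]
finger_gap: 1.004
grip_force: 0.0
```

Request:
arm_command(targets=[[[0,0,0],0,0.4],[[0,0,0],0,0.6],[[0,0,0],0,1],[[0,0,0],0,1],[[0,0,0],0,1]], force=40)

```text
t: 13.72
eef_pos: [463.1, -46.6, 46.0]
eef_rot: [[0.968, 0.252, 0.0], [0.252, -0.968, 0.0], [0.0, -0.0, -1.0]]
wrist_force: [-0.6, 2.8, 5.5]
finger_gap: 0.343
grip_force: 41.4
```

Run:
```python
from h import *
b=cam('side'); c,o=wcam(); t=np.array(o['eef_pos'])
im=np.hstack([cv2.resize(b['frame'][170:230,270:350],(400,300),interpolation=cv2.INTER_CUBIC),cv2.resize(c['frame'][200:320,175:335],(400,300),interpolation=cv2.INTER_CUBIC)])[:,:,::-1]
cv2.imwrite('pics/m7.png',im); print(t,o['finger_gap'],o['grip_force'],o['wrist_force'])
```

```text
[463.11811248 -46.63746606  46.02947605] 0.34160905078673254 41.41173720359802 [-1.64828062  3.21686567  5.1662558 ]
```

View pics/m7.png

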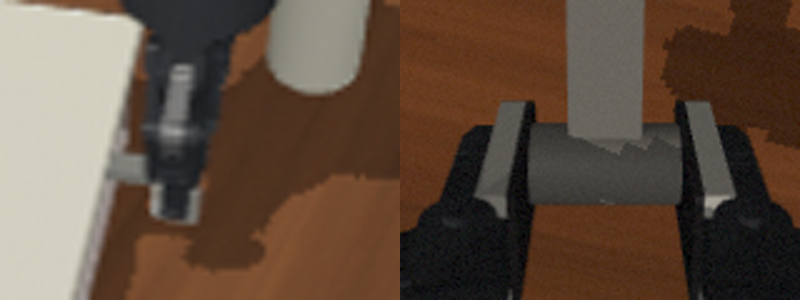

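The bar is now pinched across both ends, gap 0.34, 41 N. Lift along the arc.

Request:
arm_command(targets=[[[0,0,7],0,1],[[0.5,0,7],0,1],[[0.5,0.2,7],0,1],[[1,0.2,7],0,1],[[1,0.3,7],0,1]])

```text
t: 14.45
eef_pos: [466.3, -45.8, 81.2]
eef_rot: [[0.968, 0.252, 0.0], [0.252, -0.968, 0.0], [0.001, -0.0, -1.0]]
wrist_force: [5.4, 5.4, -3.6]
finger_gap: 0.338
grip_force: 40.2
```

Request:
arm_command(targets=[[[1.3,0.3,7],0,1],[[1.5,0.4,7],0,1],[[1.8,0.5,6.8],0,1],[[2,0.5,6.7],0,1],[[2.2,0.6,6.6],0,1]])

```text
t: 15.08
eef_pos: [475.1, -43.5, 115.2]
eef_rot: [[0.968, 0.252, 0.0], [0.252, -0.968, 0.0], [0.001, -0.0, -1.0]]
wrist_force: [5.3, 3.5, -4.6]
finger_gap: 0.338
grip_force: 39.8
```

Request:
arm_command(targets=[[[2.4,0.6,6.6],0,1],[[2.7,0.7,6.5],0,1],[[2.9,0.7,6.4],0,1],[[3.1,0.8,6.2],0,1],[[3.3,0.9,6.1],0,1]])

```text
t: 15.7
eef_pos: [489.3, -39.8, 146.8]
eef_rot: [[0.968, 0.252, -0.0], [0.252, -0.968, 0.0], [-0.0, -0.001, -1.0]]
wrist_force: [5.5, 3.3, -5.4]
finger_gap: 0.338
grip_force: 39.8
```

Request:
arm_command(targets=[[[3.5,0.9,6],0,1],[[3.7,1,5.9],0,1],[[3.9,1,5.7],0,1],[[4.1,1.1,5.6],0,1],[[4.3,1.1,5.5],0,1]])

```text
t: 16.32
eef_pos: [508.9, -34.8, 175.5]
eef_rot: [[0.968, 0.252, -0.0], [0.252, -0.968, 0.0], [-0.0, -0.0, -1.0]]
wrist_force: [2.4, 4.6, -5.9]
finger_gap: 0.338
grip_force: 39.9
```

Request:
arm_command(targets=[[[4.4,1.2,5.3],0,1],[[4.6,1.2,5.1],0,1],[[4.8,1.2,5],0,1],[[4.8,1.3,4.8],0,1],[[4.5,1.2,4.4],0,1]])

```text
t: 16.95
eef_pos: [532.2, -28.8, 199.9]
eef_rot: [[0.968, 0.252, -0.0], [0.252, -0.968, 0.0], [-0.0, -0.0, -1.0]]
wrist_force: [4.1, 5.0, -10.0]
finger_gap: 0.335
grip_force: 40.1
```

Request:
arm_command(targets=[[[0,0,0],0,1],[[0,0,0],0,1],[[0,0,0],0,1],[[0,0,0],0,1],[[0,0,0],0,1]])

```text
t: 17.58
eef_pos: [532.0, -28.8, 199.7]
eef_rot: [[0.968, 0.252, -0.0], [0.252, -0.968, 0.0], [-0.0, -0.0, -1.0]]
wrist_force: [2.7, 4.6, -8.0]
finger_gap: 0.335
grip_force: 40.8
```

Run:
```python
from h import *
b=cam('side'); o=get_obs(); print(o['eef_pos'],o['grip_force'],np.abs(o['joint_velocities']).max())
cs,sn=np.cos(.2534),np.sin(.2534); H=np.array([658.1,3.4,83]);x=np.array([cs,sn,0]);y=np.array([-sn,cs,0])
im=cv2.resize(b['frame'],(768,576))[:,:,::-1].copy()
for a,col in((.873,(0,0,255)),(.78,(0,255,0))):
    u=-np.cos(a)*x+[0,0,np.sin(a)]
    n=np.sin(a)*x+[0,0,np.cos(a)]
    for q in proj(b,[H+165*u+112*y+3*n,H+165*u-112*y+3*n,H+112*y,H+201*u]): cv2.circle(im,tuple(int(v*1.5) for v in q),3,col,1)
cv2.imwrite('pics/f8.png',im)
```

```text
[531.98817087 -28.84375537 199.7115582 ] 40.831875801086426 0.0013666718639032275
```

View pics/f8.png

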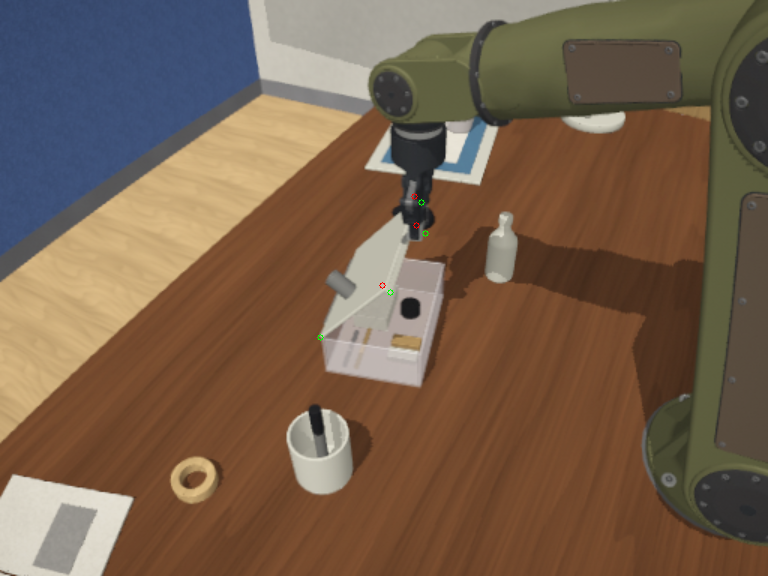

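Side view: lid held open near the predicted 50° (red markers), marker in the standing cup (318,430), the bystanders untouched. Numeric check of the angle from the lid's left edge (no more pictures needed).

Run:
```python
from h import *
b=cam('side'); g=cv2.GaussianBlur(cv2.cvtColor(b['frame'],cv2.COLOR_RGB2GRAY),(0,0),.7).astype(np.float32)
cs,sn=np.cos(.2534),np.sin(.2534); H=np.array([658.1,3.4,83]);x=np.array([cs,sn,0]);y=np.array([-sn,cs,0])
for d in range(40,62,1):
    a=np.radians(d); u=-np.cos(a)*x+[0,0,np.sin(a)]; n=np.sin(a)*x+[0,0,np.cos(a)]
    P=np.array([H+r*u+112*y for r in np.linspace(110,160,40)]); q=proj(b,P).astype(np.float32)
    v=cv2.remap(g,q[:,:1],q[:,1:],cv2.INTER_LINEAR); print(d,round(float(v.mean())),round(float(v.std()),1),np.round(q[-1],1))
```

```text
40 163 6.6 [264.2 200.6]
41 164 6.0 [263.3 199.7]
42 165 3.3 [262.4 198.9]
43 167 1.2 [261.6 198. ]
44 167 0.9 [260.6 197.2]
45 168 1.1 [259.7 196.4]
46 168 2.2 [258.8 195.6]
47 167 2.9 [257.8 194.8]
48 171 2.3 [256.8 194. ]
49 184 1.2 [255.9 193.2]
50 194 0.8 [254.8 192.4]
51 191 1.5 [253.8 191.6]
52 186 1.0 [252.8 190.9]
53 185 0.2 [251.7 190.1]
54 185 0.0 [250.7 189.4]
55 185 0.0 [249.6 188.7]
56 185 0.0 [248.5 188. ]
57 185 0.0 [247.4 187.3]
58 185 0.0 [246.2 186.6]
59 185 0.2 [245.1 185.9]
60 183 2.1 [244.  185.2]
61 174 9.3 [242.8 184.6]
```

The bright lid edge peaks at 50°. Handing in.

```bash
python3 -c "
from bench import *
print(finish_job())"
```

```text
the job is handed in; nothing more can be done
None
```

The job is handed in: the marker is standing in the upright pen cup and the gripper is holding the lid steady at about 50° open. My first pinch of the lid pull missed and I regripped; the bottle, mouse and tape roll were not touched.

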